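Press a batch of freshly soled sanding blocks

TASK

Two or three hand sanding blocks, whose cork soles have just been stuck on, are standing on end on the narrow plywood board. Get them all into the pedal press, lying flat on their cork soles on its bed, side by side and wholly on the bed (a block standing on end there goes over onto its sole with a light push); then press the pedal down to its stop and keep it there for about three seconds, so that the hinged plate squeezes the whole batch. Let the pedal come up again, and lay all the blocks in the shallow wooden tray, flat on their soles and side by side. Leave the chisel and the marker pen where they lie.

Things in the scene. Friction and masses are not known exactly. Their poses are not given: they have to be found in the camera images.
- block_1_mid (a point): centre (half-way up) of a sanding block, 0.15 kg, maybe absent: base 110 x 62 x 18 mm (lowest 6 mm cork sole), along its middle a grip rib 110 x 40 wide x 22 high; 40 mm from sole to rib top, T-shaped section. Axes: x from sole to rib (up when lying on the sole), y across the 62 mm, z along the 110 mm. Starts standing on a 62 x 40 mm end on the board, z up, sole roughly to the left; topples at 20 degrees
- block_2_mid (a point): centre (half-way up) of a sanding block, 0.15 kg, maybe absent: base 110 x 62 x 18 mm (lowest 6 mm cork sole), along its middle a grip rib 110 x 40 wide x 22 high; 40 mm from sole to rib top, T-shaped section. Axes: x from sole to rib (up when lying on the sole), y across the 62 mm, z along the 110 mm. Starts standing on a 62 x 40 mm end on the board, z up, sole roughly to the left; topples at 20 degrees
- block_3_mid (a point): centre (half-way up) of a sanding block, 0.15 kg, maybe absent: base 110 x 62 x 18 mm (lowest 6 mm cork sole), along its middle a grip rib 110 x 40 wide x 22 high; 40 mm from sole to rib top, T-shaped section. Axes: x from sole to rib (up when lying on the sole), y across the 62 mm, z along the 110 mm. Starts standing on a 62 x 40 mm end on the board, z up, sole roughly to the left; topples at 20 degrees
- press_bed (a point): middle of the top of the flat bed of the pedal press (fixed), 32 mm above the worktop; bed 172 mm (x) by 230 mm (y), no rim. x points to the rear of the press (away from the robot), y to its left, z up. A guard 85 mm high over the worktop stands right of the bed's rear half
- plate_hinge (a point): middle of the hinge of the pressing plate, 110 mm behind the bed's middle and 52 mm above the bed. The plywood plate, 236 mm wide, with rubber strips, stands open at rest, leaning a little back, its top 185 mm above the hinge; the pedal swings it forward and down until it is level, its strips 40 mm above the bed, covering the bed
- pedal (a joint): pedal at the right of the bed, hinged at its rear: angle in rad, 0 up (held by a spring), growing as its front end is pressed down, stop at 0.40 (pedal level). It drives the pressing plate, takes under 20 N at the pad and comes up by itself when released
- pedal_pad (a point): middle of the top of the pedal's ribbed rubber pad, 60 mm (x) by 54 mm (y), 105 mm in front of the pedal's hinge. Pressed to the stop it goes 40 mm down, to 43 mm above the worktop, and 12 mm towards the robot. It is 184 mm right of the bed's middle line, 66 mm clear of the pressing plate's edge
- board_top (a point): middle of the top of the fixed plywood board, 260 mm (x) by 80 mm (y), 12 mm thick, on which the blocks stand in a row along its x, about 80 mm apart; x points away from the robot, z up
- tray_floor (a point): middle of the inner floor of the loose open wooden tray, 264 mm (x) by 140 mm (y) outside, 254 x 130 mm inside, 0.6 kg; the floor is 5 mm above the worktop and the rim 17 mm above the floor. x points away from the robot, z up. Three blocks fit side by side along x, lying across the tray
- chisel: chisel with a wooden handle, 247 mm long, 28 mm high, lying behind the board and the tray; a bystander. Origin under its middle
- marker: marker pen, 128 mm long, 18 mm thick, lying before the board and the tray; a bystander. Origin under its middle

How it is judged:
By the outcome, as a careful person would: the job done as asked, in the order asked, and still so for the second after the job is handed in, with the robot touching nothing.
Of block_1, block_2, block_3 only 2 to 3 are there at a start; the rules pass over those that are not, and their reading is None.
At some moment in a run one of tray may be knocked a few centimetres aside while the robot is not near it.
Once in a run the grip may slacken for a moment while it holds something.
It also fails if it takes over 210 s, if anything falls off the work surface, if the arm or the gripper's body presses on something with over 40 N, if the wrist force passes 120 N, or if a joint passes its speed limit or range.

ROBOT

A 6-joint arm with a two-finger parallel gripper is mounted at the origin on a cart in front of the work surface, level with it; the furniture and walls round the work are solid. World frame = base frame: x ahead of the robot, y to its left, z up, the work surface at z = 0. Lengths are in mm, angles in rad, forces in N, time in s.
With the tool pointing down it reaches from about 400 to 825 mm from the base axis. Payload 7 kg.
Tool frame: the origin (TCP) lies on the front face of the gripper's body, between the roots of the fingers; the fingertips stand 66 mm ahead of it and the grasp point (between the pads) lies 47 mm ahead of it; z points along the fingers, x is the direction in which the jaws open and shut, and the axes are right-handed (so a half turn about z gives the same grasp; the last joint's range is limited). The gripper opens to 88 mm and grips with 3 to 60 N. Pads are 19 mm wide; open, the fingers measure 130 mm over their backs; the gripper's body (78 mm by 193 mm) begins 47 mm behind the grasp point.
Start: joints at [1.411, 0.359, 0.012, 0, -1.224, -0.288], TCP at [292.269, 608.42, 292.161] pointing down, gripper open.
Joint ranges: [-3.07, 3.07], [-1.43, 2.12], [-1.02, 1.25], [-3.03, 1.67], [-3.05, -0], [-3.03, 3.03]. Speed limits (rad/s): [2.39, 2.39, 3.01, 3.14, 3.14, 3.14].

INTERFACE

Orientations are given as a rotation vector (axis times angle).
In Python, from workcell import r gives the robot as it stands.
- The arm moves only by the shell command python3 -m inch 'ROWS'. ROWS is JSON, a list of rows, each an object with "grip": the gripper command: -1 is shut, 1 is fully open, values between are in proportion; "dp": the shift along the tool's x, y, z in units of 500 mm (1.0 is 500 mm), a list of three; "dr": the turn, a rotation vector about the tool's x, y, z in units of pi rad (1.0 is pi rad), a list of three. In form: [{"grip": grip, "dp": [tx, ty, tz], "dr": [rx, ry, rz]}, ...]. A call has 1 to 12 rows; each row is the pose to reach, as a shift and turn from the pose measured when the call began, along the tool's axes at that moment, turning the shorter way round; what a row does not reach only later rows make up. A row lasts 1/8 s, in which the tool goes at most 62.5 mm and 10.7 degrees, less where a joint would pass 70% of its speed; a pose out of reach is approached as far as the arm can. A call with a number of a shift or a turn outside -1 to 1 is refused whole. A call with a gripper value outside its range is refused whole. The fingers move at their own pace and stop on an object; the grip force is fixed at half the most. Time passes only in rows, so rows that repeat a pose let the fingers close. It gives the time, the measured TCP pose, the force and the opening at its end, in the units of the state.
- r.sense(): the state, without advancing time (a new reading comes with each control period).
- r.read_camera(name): name is "scene" or "top"; returns a dict with "img" (480x640x3 uint8, blue, green, red), "fov_y" (degrees; the focal length in pixels is half the picture's height over the tangent of half this angle, whatever the lens; pixels are square), "cx", "cy" (the principal point, pixels), "R" (3x3) and "t" (3): a world point X has camera coordinates R X + t. Camera axes: x right, y down, z forward; pixel columns grow to the right and rows downward; lengths in mm; the calibration is good to about 2 mm. A picture is of the moment at which its call begins. There is no depth.
- r.finish_job(): hands the job in, once; it reports no verdict.
The state is a dict: "t": time; "qpos": joint angles; "joint_velocities": joint speeds; "tau": joint torques, N m; "ee_pos": TCP position; "tool_rot": TCP orientation; "wrist_force": force on the tool from outside, world axes, zero at the start; "torque": the same for the moment, N m; "gripper_width": finger opening in mm.
Only numpy, scipy, OpenCV 4.12 (cv2) and the standard library are available. Lean on these libraries where they do the work, as an engineer would, in place of code of your own. Each camera call takes 0.05 s, during which the arm holds its last target. There are 200 camera calls.

## Working session

There is one attempt and no reset: what is moved stays moved. The work goes in short steps, Python scripts to look and compute and a shell command to move; the robot and the scene stay as the last step left them, time stands still between calls to the robot, and variables do not carry over. Pictures are saved under pics/ and viewed, about 12 in all and at most 16, crops included, and the job is handed in when it is done.

```bash
ls; mkdir -p pics; python3 - <<'E'
from workcell import r
import cv2,numpy as np
s=r.sense();print(s)
for n in("scene","top"):
    c=r.read_camera(n);cv2.imwrite(f"pics/{n}0.png",c["img"]);print(n,c["fov_y"],c["cx"],c["cy"],np.round(c["R"],3).tolist(),np.round(c["t"],1).tolist())
E
```

```text
pics
{'t': 0.0, 'qpos': array([ 1.41109942e+00,  3.59384506e-01,  1.10454856e-02, -3.47170957e-04,
       -1.22412202e+00, -2.88108988e-01]), 'joint_velocities': array([ 0.00121134, -0.00161415,  0.00053788, -0.00072209,  0.00065033,
       -0.00038754]), 'tau': array([-1.11808067e-04, -5.82728577e+01,  2.93045461e+01,  6.99710771e+00,
        6.76569500e-03, -1.66954387e-04]), 'ee_pos': array([292.11145755, 608.08162806, 291.21886484]), 'tool_rot': array([ 1.67187549e+00, -2.65819285e+00,  1.62461889e-03]), 'wrist_force': array([ 0.25718353,  0.26808791, -0.03108009]), 'torque': array([-0.01164224,  0.01465332,  0.00712874]), 'gripper_width': 87.63180834976579}
scene 57.567467169622205 317.1070610511604 239.59382806640525 [[0.886, -0.464, -0.005], [-0.223, -0.416, -0.882], [0.407, 0.782, -0.472]] [-428.2, 212.0, 680.0]
top 52.16463916029705 313.6466720521881 231.66993928518886 [[0.0, -1.0, 0.007], [-0.997, -0.001, -0.077], [0.077, -0.007, -0.997]] [75.3, 545.3, 964.6]
```

View pics/scene0.png

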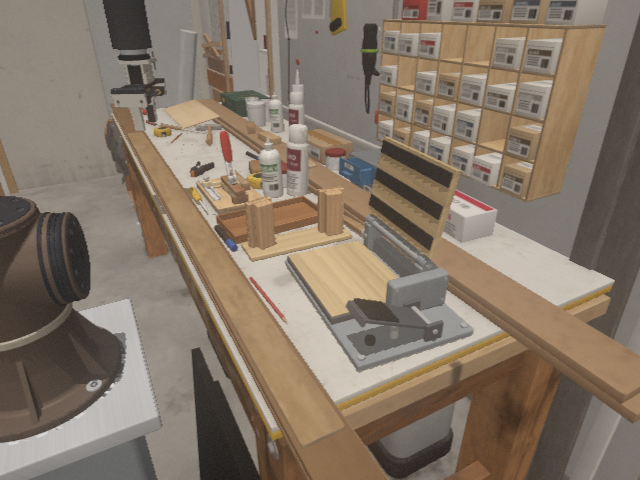

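View pics/top0.png

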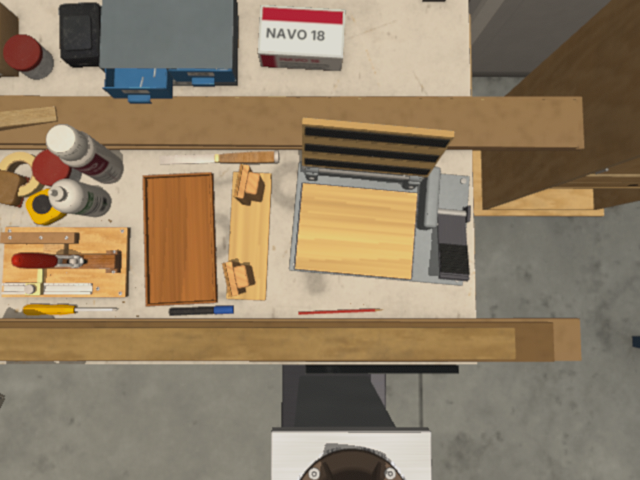

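The top view shows two blocks, the near one at about (237,278) and the far one at (247,183). The tray is at (180,240), the bed at (357,230), the pedal pad at (453,262) and the plate at (375,140). I'll enlarge these areas to measure them.

```bash
cat > h.py <<'E'
import cv2,numpy as np
from scipy.optimize import least_squares
from workcell import r
def crop(img,x0,y0,x1,y1,k,name):
    o=cv2.resize(img[y0:y1,x0:x1],None,fx=k,fy=k,interpolation=cv2.INTER_CUBIC)
    for i in range(x0-x0%-20,x1,20): cv2.putText(o,str(i),((i-x0)*k,8),0,.3,(0,0,255)); cv2.line(o,((i-x0)*k,8),((i-x0)*k,14),(0,0,255))
    for i in range(y0-y0%-20,y1,20): cv2.putText(o,str(i),(0,(i-y0)*k+4),0,.3,(0,0,255)); cv2.line(o,(20,(i-y0)*k),(26,(i-y0)*k),(0,0,255))
    cv2.imwrite(name,o)
def P(c):
    f=240/np.tan(np.radians(c["fov_y"]/2))
    K=np.array([[f,0,c["cx"]],[0,f,c["cy"]],[0,0,1]])
    return K@np.c_[np.array(c["R"]),np.array(c["t"])]
def proj(c,X):
    p=P(c)@np.r_[X,1]; return p[:2]/p[2]
def tri(cs,uvs):
    X=cv2.triangulatePoints(P(cs[0]),P(cs[1]),np.array(uvs[0],float),np.array(uvs[1],float))[:,0]
    X=X[:3]/X[3]; return X, [np.linalg.norm(proj(c,X)-u) for c,u in zip(cs,uvs)]
def onz(c,uv,z):
    p=P(c); A=np.c_[p[:,:2],-np.array([*uv,1])]
    s=np.linalg.solve(A,-(p[:,2]*z+p[:,3])); return np.array([s[0],s[1],z])
E
python3 - <<'E'
from h import *
s=cv2.imread("pics/scene0.png");t=cv2.imread("pics/top0.png")
crop(s,215,130,475,365,3,"pics/s1.png");crop(t,130,110,330,310,3,"pics/t1.png");crop(t,285,110,485,310,3,"pics/t2.png")
E
```

```text
(no output)
```

View pics/s1.png

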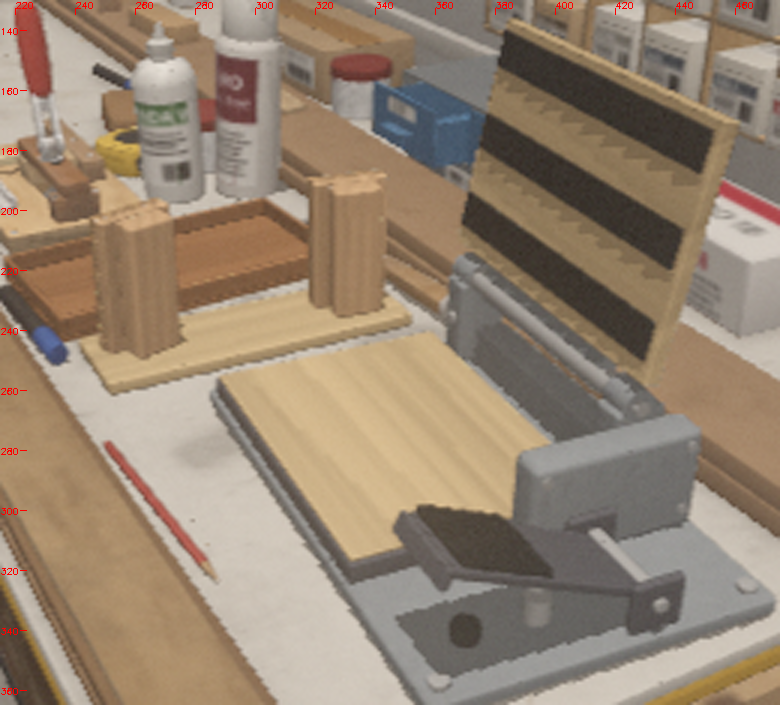

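View pics/t1.png

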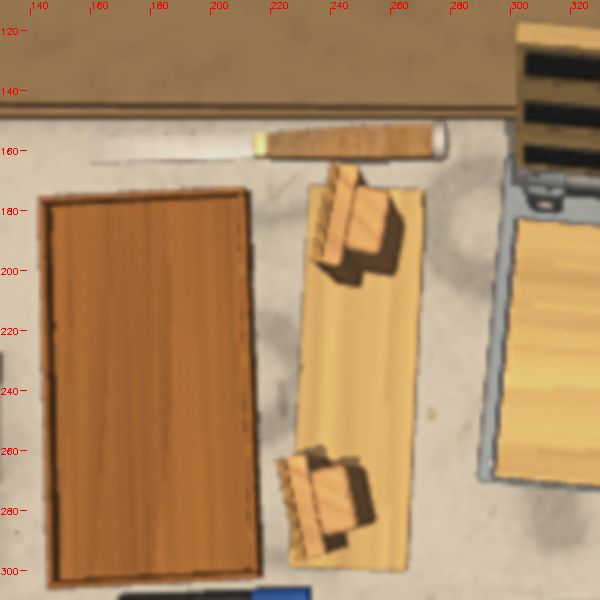

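View pics/t2.png

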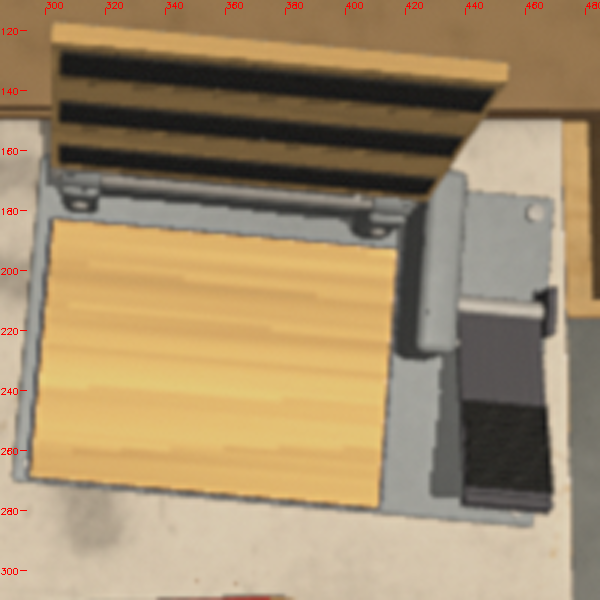

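Two blocks, both with the sole to the left. I'll triangulate the key points from the pixels I read off.

```bash
python3 - <<'E'
from h import *
np.set_printoptions(precision=1,suppress=True)
S=r.read_camera("scene");T=r.read_camera("top");cs=(S,T)
s=lambda x,y:(215+x/3,130+y/3)
t=lambda x,y:(130+x/3,110+y/3)
u=lambda x,y:(285+x/3,110+y/3)
for n,a,b in [("bedFL",s(218,379),u(30,475)),("bedFR",s(352,557),u(378,508)),("bedRL",s(432,332),u(52,220)),
 ("boardFR",s(112,388),t(407,571)),("boardRR",s(410,318),t(425,190)),
 ("trayFR",s(70,335),t(262,575)),("trayRL",s(265,200),t(40,198)),
 ("pad",s(483,541),u(505,446)),("padFL",s(418,506),u(463,490)),("padRR",s(553,575),u(546,402)),
 ("N rib front",s(136,222),t(356,528)),("N rib rear",s(172,210),t(344,463)),
 ("F rib front",s(333,184),t(378,254)),("F rib rear",s(384,175),t(388,192)),
 ("plateTL",s(505,22),u(54,24)),("plateTR",s(735,125),u(507,65)),("hingeR",s(640,405),u(400,205)),("guardtopF",s(520,455),u(418,345)),("railfrontnear",s(0,490),(146,318))]:
    X,e=tri(cs,(a,b)); print(n,X,np.array(e))
print("top z=32 bed",[onz(T,u(*p),32) for p in [(30,475),(378,508),(397,250),(52,220)]])
print("tray z22",[onz(T,t(*p),22) for p in [(40,198),(250,188),(262,575),(48,588)]])
print("board z12",[onz(T,t(*p),12) for p in [(290,565),(407,571),(425,190),(308,186)]])
print("N z122 base,rib",[onz(T,t(*p),122)[:2] for p in [(278,460),(302,456),(326,552),(300,558),(344,463),(356,528)]])
print("F z122",[onz(T,t(*p),122)[:2] for p in [(332,164),(358,166),(340,262),(314,262),(388,192),(378,254)]])
print("front rail edge, rear rail edge at z 30",onz(T,(235,318),30),onz(T,(235,149),30))
E
```

```text
bedFL [471.3 112.8  27.1] [0.3 0.3]
bedFR [ 450.9 -116.9   32.2] [0.6 0.4]
bedRL [642.6  98.1  29.1] [0.4 0.4]
boardFR [408.3 171.9   6.2] [0.5 0.5]
boardRR [665.9 162.4   6. ] [0.5 0.5]
trayFR [406.7 269.    5.3] [1.1 1.1]
trayRL [658.8 421.4  16.9] [0.  0.1]
pad [ 490.4 -188.2   77.6] [0.4 0.3]
padFL [ 464.6 -158.9   90. ] [1.9 1.4]
padRR [ 517.5 -217.7   65.9] [0.8 0.5]
N rib front [442.  191.1 126.5] [1.1 1.1]
N rib rear [477.7 199.8 125.5] [0.6 0.6]
F rib front [602.7 180.3 129.3] [0.5 0.5]
F rib rear [641.5 173.6 131.5] [0.5 0.5]
plateTL [698.3  96.3 263.1] [2.8 3. ]
plateTR [ 680.9 -138.7  262.2] [0.6 0.6]
hingeR [ 645.3 -125.    82.4] [2.3 1.8]
guardtopF [ 553.8 -133.7   80.3] [0.2 0.2]
railfrontnear [ 362.6  500.2 -273.7] [7.4 7.1]
top z=32 bed [array([471.8, 112.5,  32. ]), array([ 450.2, -116.6,   32. ]), array([ 621.6, -131.9,   32. ]), array([641.4,  98.4,  32. ])]
tray z22 [array([657.7, 419.7,  22. ]), array([664.7, 278.6,  22. ]), array([405.8, 266.5,  22. ]), array([397.3, 407.4,  22. ])]
board z12 [array([411.8, 249.8,  12. ]), array([407.8, 171.7,  12. ]), array([665.6, 161.5,  12. ]), array([668.2, 241.2,  12. ])]
N z122 base,rib [array([480.4, 239.3]), array([482.8, 225. ]), array([425.8, 210. ]), array([422.3, 225.4]), array([478.6, 199.9]), array([440. , 192.3])]
F z122 [array([659.6, 209.2]), array([658.4, 193.4]), array([599.7, 203.7]), array([599.7, 219.3]), array([642.5, 175.1]), array([604.6, 180.8])]
front rail edge, rear rail edge at z 30 [374.5 229.9  30. ] [711.5 234.2  30. ]
```

Measurements agree with the stated sizes:

| Thing | World position (mm) | Yaw or check |
|---|---|---|
| Bed | (546.3, -9.4), z about 30 | yaw -5.1° |
| Tray | (531.4, 343) | yaw +2.7° |
| Near block | (455.3, 214.2) | top about 125, yaw 12.5° |
| Far block | (626.6, 196.1) | yaw -9.2° |
| Pad | (490, -188, 78) | (-40, -183) in the bed frame, as specified |

```bash
cat >> h.py <<'E'
from scipy.spatial.transform import Rotation as Ro
def to(x,y,z,th):
    "offset rows for a down-pointing tool at x,y,z with tool x at world angle th (deg)"
    s=r.sense();R=Ro.from_rotvec(s["tool_rot"])
    t=np.radians(th);G=Ro.from_matrix(np.c_[[np.cos(t),np.sin(t),0],[np.sin(t),-np.cos(t),0],[0,0,-1]])
    print("dp",np.round(R.inv().apply(np.array([x,y,z])-s["ee_pos"])/500,4),"dr",np.round((R.inv()*G).as_rotvec()/np.pi,4),"w",round(s["gripper_width"],1),"F",s["wrist_force"].round(1),"t",s["t"])
E
python3 - <<'E'
from h import *
to(455.3,214.2,270,-77.5)
E
```

```text
dp [ 0.5691 -0.6353  0.0438] dr [ 1.00e-04 -3.00e-04 -2.12e-01] w 88.2 F [-0.7 -0.4 -0.4] t 0.2
```

```bash
python3 -m inch '[{"grip":1,"dp":[0.285,-0.318,0.022],"dr":[0,0,-0.106]},{"grip":1,"dp":[0.569,-0.635,0.044],"dr":[0,0,-0.212]},{"grip":1,"dp":[0.569,-0.635,0.044],"dr":[0,0,-0.212]},{"grip":1,"dp":[0.569,-0.635,0.044],"dr":[0,0,-0.212]},{"grip":1,"dp":[0.569,-0.635,0.044],"dr":[0,0,-0.212]},{"grip":1,"dp":[0.569,-0.635,0.044],"dr":[0,0,-0.212]},{"grip":1,"dp":[0.569,-0.635,0.044],"dr":[0,0,-0.212]},{"grip":1,"dp":[0.569,-0.635,0.044],"dr":[0,0,-0.212]},{"grip":1,"dp":[0.569,-0.635,0.044],"dr":[0,0,-0.212]},{"grip":1,"dp":[0.569,-0.635,0.044],"dr":[0,0,-0.212]},{"grip":1,"dp":[0.569,-0.635,0.044],"dr":[0,0,-0.212]},{"grip":1,"dp":[0.569,-0.635,0.044],"dr":[0,0,-0.212]}]'; python3 - <<'E'
from h import *
to(455.3,214.2,146,-77.5)
E
```

```text
t: 1.7
ee_pos: [454.9, 214.9, 269.8]
tool_rot: [2.45, -1.964, 0.0]
wrist_force: [-0.3, 0.2, 0.2]
gripper_width: 87.3
dp [ 0.0014 -0.0006  0.2477] dr [ 0.0002 -0.0003  0.0004] w 87.3 F [-0.3  0.2  0.2] t 1.7
```

```bash
python3 -m inch '[{"grip":1,"dp":[0.001,0,0.08],"dr":[0,0,0]},{"grip":1,"dp":[0.001,0,0.16],"dr":[0,0,0]},{"grip":1,"dp":[0.001,0,0.22],"dr":[0,0,0]},{"grip":1,"dp":[0.001,0,0.248],"dr":[0,0,0]},{"grip":1,"dp":[0.001,0,0.248],"dr":[0,0,0]},{"grip":0.6,"dp":[0.001,0,0.248],"dr":[0,0,0]},{"grip":0.3,"dp":[0.001,0,0.248],"dr":[0,0,0]},{"grip":0.1,"dp":[0.001,0,0.248],"dr":[0,0,0]},{"grip":-0.2,"dp":[0.001,0,0.248],"dr":[0,0,0]},{"grip":-1,"dp":[0.001,0,0.248],"dr":[0,0,0]},{"grip":-1,"dp":[0.001,0,0.248],"dr":[0,0,0]},{"grip":-1,"dp":[0.001,0,0.248],"dr":[0,0,0]}]'; python3 - <<'E'
from h import *
to(455.3,214.2,190,-77.5);to(484.5,-49,190,-185)
E
```

```text
t: 3.2
ee_pos: [455.0, 214.3, 145.9]
tool_rot: [2.45, -1.964, 0.001]
wrist_force: [0.3, 0.1, 0.7]
gripper_width: 40.0
dp [ 0.0005 -0.0005 -0.0882] dr [ 0.0002 -0.0003  0.0004] w 40.0 F [0.3 0.1 0.7] t 3.2
dp [ 0.527   0.0571 -0.0877] dr [-2.000e-04 -4.000e-04  5.976e-01] w 40.0 F [0.3 0.1 0.7] t 3.2
```

```bash
python3 -m inch '[{"grip":-1,"dp":[0,0,-0.05],"dr":[0,0,0]},{"grip":-1,"dp":[0,0,-0.1],"dr":[0,0,0]},{"grip":-1,"dp":[0.06,0.01,-0.1],"dr":[0,0,0.06]},{"grip":-1,"dp":[0.12,0.02,-0.1],"dr":[0,0,0.12]},{"grip":-1,"dp":[0.18,0.02,-0.1],"dr":[0,0,0.17]},{"grip":-1,"dp":[0.24,0.03,-0.1],"dr":[0,0,0.22]},{"grip":-1,"dp":[0.3,0.03,-0.1],"dr":[0,0,0.27]},{"grip":-1,"dp":[0.36,0.04,-0.1],"dr":[0,0,0.32]},{"grip":-1,"dp":[0.42,0.05,-0.1],"dr":[0,0,0.37]},{"grip":-1,"dp":[0.48,0.05,-0.1],"dr":[0,0,0.42]},{"grip":-1,"dp":[0.527,0.057,-0.1],"dr":[0,0,0.47]},{"grip":-1,"dp":[0.527,0.057,-0.1],"dr":[0,0,0.52]}]'; python3 - <<'E'
from h import *
to(484.5,-49,190,-185)
E
```

```text
t: 4.7
ee_pos: [484.2, -50.4, 195.7]
tool_rot: [0.234, -3.131, 0.002]
wrist_force: [0.2, -0.7, -2.0]
gripper_width: 39.3
dp [-0.001   0.0027  0.0115] dr [-0.0004 -0.0005  0.0753] w 39.3 F [ 0.2 -0.7 -2. ] t 4.7
```

```bash
python3 -m inch '[{"grip":-1,"dp":[-0.001,0.003,0.01],"dr":[0,0,0.04]},{"grip":-1,"dp":[-0.001,0.003,0.02],"dr":[0,0,0.075]},{"grip":-1,"dp":[-0.001,0.003,0.04],"dr":[0,0,0.075]},{"grip":-1,"dp":[-0.001,0.003,0.05],"dr":[0,0,0.075]},{"grip":-1,"dp":[-0.001,0.003,0.05],"dr":[0,0,0.075]}]'; python3 - <<'E'
from h import *
to(484.5,-49,166,-185)
c=r.read_camera("scene");crop(c["img"],270,100,470,320,3,"pics/a1.png")
E
```

```text
t: 5.32
ee_pos: [484.1, -48.9, 170.2]
tool_rot: [-0.133, -3.136, 0.003]
wrist_force: [0.5, -0.4, -1.0]
gripper_width: 40.2
dp [-0.0008 -0.0001  0.0083] dr [-0.0006 -0.0008  0.0007] w 40.2 F [ 0.5 -0.4 -1. ] t 5.325
```

View pics/a1.png

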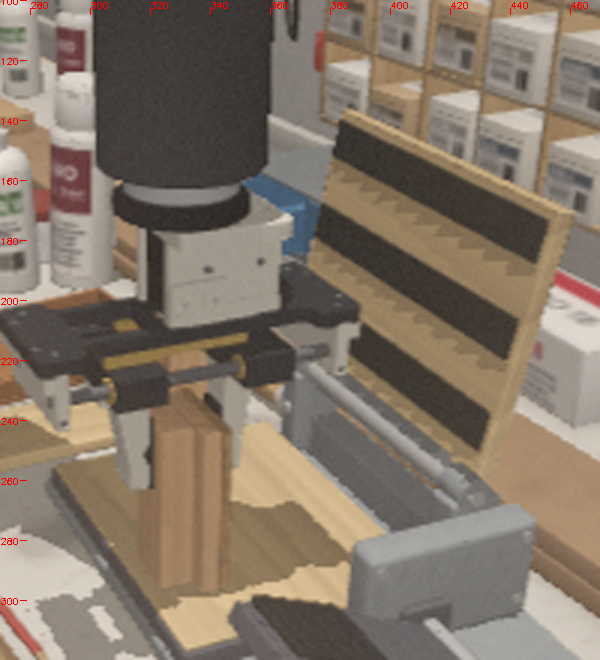

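The block is upright just over the front right of the bed, with its bottom near (318–330, 295). I'll lower it, release and lift.

```bash
python3 -m inch '[{"grip":-1,"dp":[0,0,0.004],"dr":[0,0,0]},{"grip":-1,"dp":[0,0,0.008],"dr":[0,0,0]},{"grip":-1,"dp":[0,0,0.01],"dr":[0,0,0]},{"grip":-1,"dp":[0,0,0.01],"dr":[0,0,0]}]'
```

```text
t: 5.88
ee_pos: [484.4, -48.9, 165.9]
tool_rot: [-0.133, -3.137, 0.003]
wrist_force: [-1.4, -0.4, 4.8]
gripper_width: 39.9
```

```bash
python3 -m inch '[{"grip":0.2,"dp":[0,0,0],"dr":[0,0,0]},{"grip":0.6,"dp":[0,0,0],"dr":[0,0,0]},{"grip":0.8,"dp":[0,0,0],"dr":[0,0,0]},{"grip":0.8,"dp":[0,0,0],"dr":[0,0,0]},{"grip":0.8,"dp":[0,0,-0.06],"dr":[0,0,0]},{"grip":0.8,"dp":[0,0,-0.13],"dr":[0,0,0]},{"grip":-1,"dp":[0.06,0,-0.13],"dr":[0,0,0]},{"grip":-1,"dp":[0.12,0,-0.13],"dr":[0,0,0]},{"grip":-1,"dp":[0.12,0,-0.13],"dr":[0,0,0]},{"grip":-1,"dp":[0.12,0,-0.13],"dr":[0,0,0]},{"grip":-1,"dp":[0.12,0,-0.09],"dr":[0,0,0]},{"grip":-1,"dp":[0.12,0,-0.05],"dr":[0,0,0]}]'; python3 - <<'E'
from h import *
to(484.5,-49,166,-185)
c=r.read_camera("scene");crop(c["img"],270,100,470,320,3,"pics/a2.png")
E
```

```text
t: 7.38
ee_pos: [425.7, -43.7, 190.6]
tool_rot: [-0.134, -3.138, 0.002]
wrist_force: [-0.1, -0.2, -0.3]
gripper_width: 24.6
dp [-0.1182 -0.0005  0.049 ] dr [-0.0005 -0.0003  0.0007] w 24.6 F [-0.1 -0.2 -0.3] t 7.375
```

View pics/a2.png

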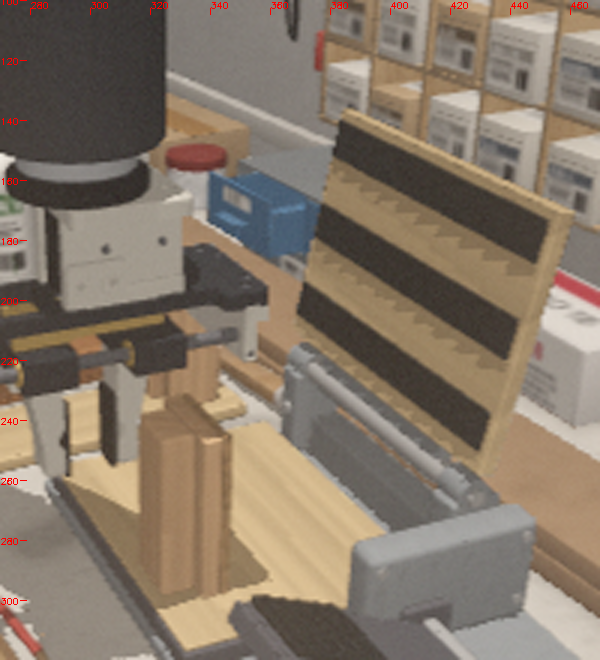

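The block stands clear and the fingers are behind it. Now I'll push it over.

```bash
python3 -m inch '[{"grip":-1,"dp":[-0.01,0,0],"dr":[0,0,0]},{"grip":-1,"dp":[-0.02,0,0],"dr":[0,0,0]},{"grip":-1,"dp":[-0.035,0,0],"dr":[0,0,0]},{"grip":-1,"dp":[-0.05,0,0],"dr":[0,0,0]},{"grip":-1,"dp":[-0.062,0,0],"dr":[0,0,0]},{"grip":-1,"dp":[-0.075,0,0],"dr":[0,0,0]},{"grip":-1,"dp":[-0.088,0,0],"dr":[0,0,0]},{"grip":-1,"dp":[-0.1,0,0],"dr":[0,0,0]},{"grip":-1,"dp":[-0.112,0,0],"dr":[0,0,0]},{"grip":-1,"dp":[-0.125,0,0],"dr":[0,0,0]},{"grip":-1,"dp":[-0.14,0,0],"dr":[0,0,0]},{"grip":-1,"dp":[-0.14,0,0],"dr":[0,0,0]}]'; python3 - <<'E'
from h import *
c=r.read_camera("scene");crop(c["img"],215,130,475,365,3,"pics/a3.png")
to(626.6,196.1,250,-99.2)
E
```

```text
t: 8.93
ee_pos: [494.5, -50.0, 187.6]
tool_rot: [-0.135, -3.134, 0.004]
wrist_force: [0.4, -0.8, 0.4]
gripper_width: -0.1
dp [-0.2211  0.5128 -0.1275] dr [ 0.0006 -0.002  -0.4763] w 0.4 F [-0.5 -0.1  0. ] t 8.975
```

View pics/a3.png

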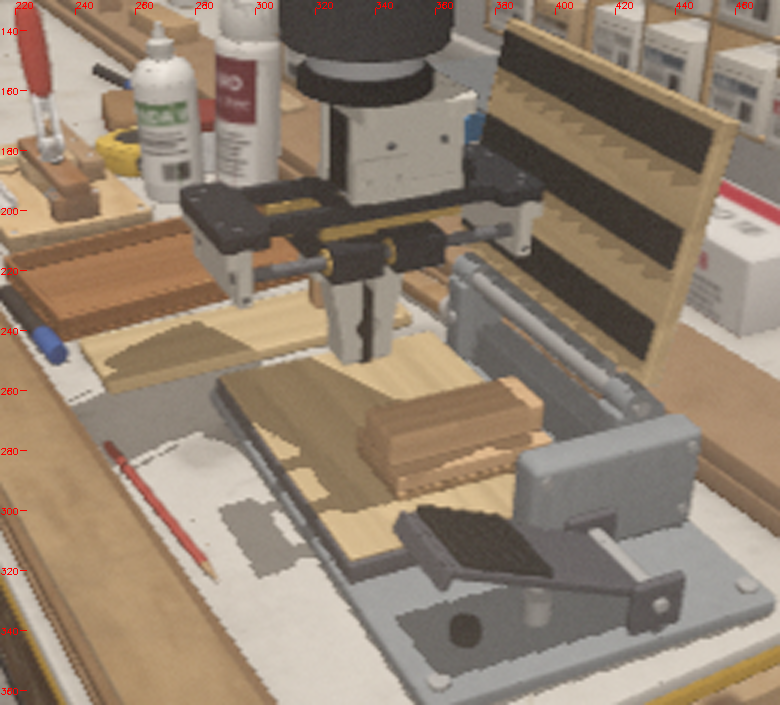

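The first block lies on its sole on the right of the bed, at about (365–398, 275). Now the far block.

```bash
python3 -m inch '[{"grip":-1,"dp":[0,0,-0.128],"dr":[0,0,0]},{"grip":1,"dp":[-0.03,0.07,-0.128],"dr":[0,0,-0.06]},{"grip":1,"dp":[-0.07,0.17,-0.128],"dr":[0,0,-0.12]},{"grip":1,"dp":[-0.11,0.27,-0.128],"dr":[0,0,-0.18]},{"grip":1,"dp":[-0.15,0.37,-0.128],"dr":[0,0,-0.24]},{"grip":1,"dp":[-0.2,0.46,-0.128],"dr":[0,0,-0.3]},{"grip":1,"dp":[-0.221,0.513,-0.128],"dr":[0,0,-0.36]},{"grip":1,"dp":[-0.221,0.513,-0.128],"dr":[0,0,-0.42]},{"grip":1,"dp":[-0.221,0.513,-0.128],"dr":[0,0,-0.476]},{"grip":1,"dp":[-0.221,0.513,-0.128],"dr":[0,0,-0.476]},{"grip":1,"dp":[-0.221,0.513,-0.128],"dr":[0,0,-0.476]}]'; python3 - <<'E'
from h import *
to(626.6,196.1,146,-99.2)
E
```

```text
t: 10.35
ee_pos: [626.4, 196.1, 250.3]
tool_rot: [2.026, -2.393, -0.003]
wrist_force: [-0.1, -0.1, 0.0]
gripper_width: 87.2
dp [-0.0008 -0.0014  0.2086] dr [ 0.0016 -0.001  -0.0016] w 87.2 F [-0.1 -0.1  0. ] t 10.35
```

```bash
python3 -m inch '[{"grip":1,"dp":[-0.001,-0.001,0.07],"dr":[0.0015,-0.001,-0.0015]},{"grip":1,"dp":[-0.001,-0.001,0.14],"dr":[0.0015,-0.001,-0.0015]},{"grip":1,"dp":[-0.001,-0.001,0.19],"dr":[0.0015,-0.001,-0.0015]},{"grip":1,"dp":[-0.001,-0.001,0.209],"dr":[0.0015,-0.001,-0.0015]},{"grip":1,"dp":[-0.001,-0.001,0.209],"dr":[0.0015,-0.001,-0.0015]},{"grip":0.6,"dp":[-0.001,-0.001,0.209],"dr":[0.0015,-0.001,-0.0015]},{"grip":0.3,"dp":[-0.001,-0.001,0.209],"dr":[0.0015,-0.001,-0.0015]},{"grip":0.1,"dp":[-0.001,-0.001,0.209],"dr":[0.0015,-0.001,-0.0015]},{"grip":-0.2,"dp":[-0.001,-0.001,0.209],"dr":[0.0015,-0.001,-0.0015]},{"grip":-1,"dp":[-0.001,-0.001,0.209],"dr":[0.0015,-0.001,-0.0015]},{"grip":-1,"dp":[-0.001,-0.001,0.209],"dr":[0.0015,-0.001,-0.0015]},{"grip":-1,"dp":[-0.001,-0.001,0.209],"dr":[0.0015,-0.001,-0.0015]}]'; python3 - <<'E'
from h import *
to(492.5,40.6,196,-185)
E
```

```text
t: 11.85
ee_pos: [626.4, 196.3, 145.8]
tool_rot: [2.036, -2.393, -0.001]
wrist_force: [-0.4, 0.3, 1.1]
gripper_width: 39.9
dp [ 0.3503  0.2145 -0.1003] dr [ 1.000e-04 -0.000e+00  4.765e-01] w 39.9 F [-0.4  0.3  1.1] t 11.85
```

```bash
python3 -m inch '[{"grip":-1,"dp":[0,0,-0.05],"dr":[0,0,0]},{"grip":-1,"dp":[0,0,-0.1],"dr":[0,0,0]},{"grip":-1,"dp":[0.05,0.03,-0.1],"dr":[0,0,0.05]},{"grip":-1,"dp":[0.1,0.06,-0.1],"dr":[0,0,0.1]},{"grip":-1,"dp":[0.15,0.09,-0.1],"dr":[0,0,0.155]},{"grip":-1,"dp":[0.2,0.12,-0.1],"dr":[0,0,0.21]},{"grip":-1,"dp":[0.25,0.15,-0.1],"dr":[0,0,0.265]},{"grip":-1,"dp":[0.3,0.18,-0.1],"dr":[0,0,0.32]},{"grip":-1,"dp":[0.33,0.2,-0.1],"dr":[0,0,0.375]},{"grip":-1,"dp":[0.35,0.2145,-0.1],"dr":[0,0,0.43]},{"grip":-1,"dp":[0.35,0.2145,-0.1],"dr":[0,0,0.4765]},{"grip":-1,"dp":[0.35,0.2145,-0.1],"dr":[0,0,0.4765]}]'; python3 - <<'E'
from h import *
to(492.5,40.6,165.5,-185)
E
```

```text
t: 13.35
ee_pos: [492.3, 40.6, 195.8]
tool_rot: [-0.136, -3.138, -0.0]
wrist_force: [1.2, 0.7, -1.9]
gripper_width: 40.1
dp [-0.0004  0.      0.0607] dr [ 0.0001 -0.0001  0.0003] w 40.1 F [ 1.2  0.7 -1.9] t 13.35
```

```bash
python3 -m inch '[{"grip":-1,"dp":[0,0,0.02],"dr":[0,0,0]},{"grip":-1,"dp":[0,0,0.04],"dr":[0,0,0]},{"grip":-1,"dp":[0,0,0.05],"dr":[0,0,0]},{"grip":-1,"dp":[0,0,0.056],"dr":[0,0,0]},{"grip":-1,"dp":[0,0,0.06],"dr":[0,0,0]},{"grip":-1,"dp":[0,0,0.06],"dr":[0,0,0]}]'
```

```text
t: 14.1
ee_pos: [492.4, 40.6, 165.9]
tool_rot: [-0.135, -3.139, -0.001]
wrist_force: [-0.1, 0.6, -1.5]
gripper_width: 40.2
```

```bash
python3 -m inch '[{"grip":-1,"dp":[0,0,0.002],"dr":[0,0,0]},{"grip":-1,"dp":[0,0,0.004],"dr":[0,0,0]},{"grip":-1,"dp":[0,0,0.004],"dr":[0,0,0]}]'
```

```text
t: 14.48
ee_pos: [492.7, 40.7, 165.6]
tool_rot: [0.135, 3.138, 0.001]
wrist_force: [-5.5, 0.9, 15.8]
gripper_width: 40.2
```

Contact with the bed. Release, retreat and push.

```bash
python3 -m inch '[{"grip":-0.1,"dp":[0,0,-0.002],"dr":[0,0,0]},{"grip":0.4,"dp":[0,0,-0.002],"dr":[0,0,0]},{"grip":0.8,"dp":[0,0,-0.002],"dr":[0,0,0]},{"grip":0.8,"dp":[0,0,-0.002],"dr":[0,0,0]},{"grip":0.8,"dp":[0,0,-0.06],"dr":[0,0,0]},{"grip":0.8,"dp":[0,0,-0.13],"dr":[0,0,0]},{"grip":-1,"dp":[0.06,0,-0.13],"dr":[0,0,0]},{"grip":-1,"dp":[0.12,0,-0.13],"dr":[0,0,0]},{"grip":-1,"dp":[0.12,0,-0.13],"dr":[0,0,0]},{"grip":-1,"dp":[0.12,0,-0.13],"dr":[0,0,0]},{"grip":-1,"dp":[0.12,0,-0.09],"dr":[0,0,0]},{"grip":-1,"dp":[0.12,0,-0.05],"dr":[0,0,0]}]'; python3 - <<'E'
from h import *
to(492.5,40.6,166,-185)
c=r.read_camera("scene");crop(c["img"],270,100,470,320,3,"pics/a4.png")
E
```

```text
t: 15.98
ee_pos: [433.8, 46.0, 190.1]
tool_rot: [0.135, 3.137, 0.001]
wrist_force: [0.1, -0.2, 0.1]
gripper_width: 24.8
dp [-0.1179 -0.0006  0.0483] dr [0.0002 0.0005 0.0004] w 24.8 F [ 0.1 -0.2  0.1] t 15.975
```

View pics/a4.png

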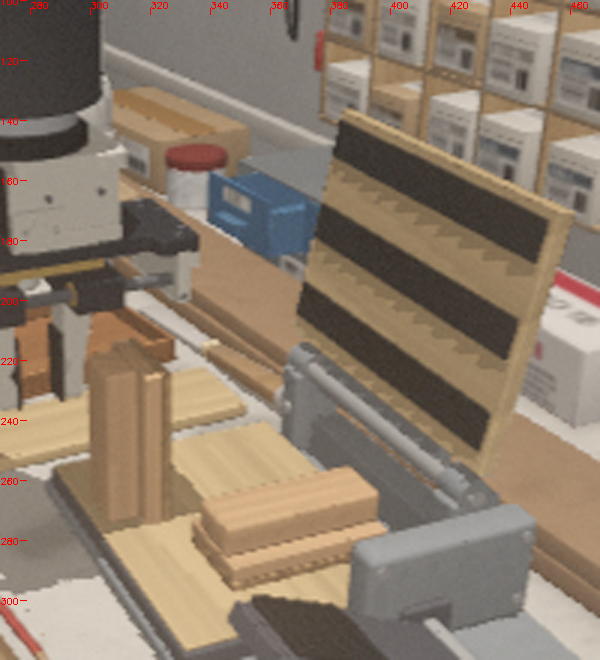

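The second block stands at (310,270) and the first lies flat. Pushing (9 pictures viewed so far).

```bash
python3 -m inch '[{"grip":-1,"dp":[-0.01,0,0],"dr":[0,0,0]},{"grip":-1,"dp":[-0.02,0,0],"dr":[0,0,0]},{"grip":-1,"dp":[-0.035,0,0],"dr":[0,0,0]},{"grip":-1,"dp":[-0.05,0,0],"dr":[0,0,0]},{"grip":-1,"dp":[-0.062,0,0],"dr":[0,0,0]},{"grip":-1,"dp":[-0.075,0,0],"dr":[0,0,0]},{"grip":-1,"dp":[-0.088,0,0],"dr":[0,0,0]},{"grip":-1,"dp":[-0.1,0,0],"dr":[0,0,0]},{"grip":-1,"dp":[-0.112,0,0],"dr":[0,0,0]},{"grip":-1,"dp":[-0.125,0,0],"dr":[0,0,0]},{"grip":-1,"dp":[-0.14,0,0],"dr":[0,0,0]},{"grip":-1,"dp":[-0.14,0,-0.02],"dr":[0,0,0]}]'; python3 - <<'E'
from h import *
to(489,-188,190,-185)
E
```

```text
t: 17.52
ee_pos: [502.2, 39.2, 197.1]
tool_rot: [-0.137, -3.135, 0.003]
wrist_force: [0.2, 0.1, -0.1]
gripper_width: 0.1
dp [-0.0132 -0.4549  0.0149] dr [-0.0006 -0.0012  0.    ] w 0.1 F [ 0.2  0.1 -0.1] t 17.525
```

```bash
python3 -m inch '[{"grip":-1,"dp":[-0.01,-0.08,0],"dr":[0,0,0]},{"grip":-1,"dp":[-0.01,-0.18,0.01],"dr":[0,0,0]},{"grip":-1,"dp":[-0.01,-0.28,0.01],"dr":[0,0,0]},{"grip":-1,"dp":[-0.01,-0.38,0.01],"dr":[0,0,0]},{"grip":-1,"dp":[-0.01,-0.44,0.01],"dr":[0,0,0]},{"grip":-1,"dp":[-0.01,-0.455,0.014],"dr":[0,0,0]},{"grip":-1,"dp":[-0.01,-0.455,0.014],"dr":[0,0,0]}]'; python3 - <<'E'
from h import *
to(488,-188,150,-185); to(479,-187,109,-185)
c=r.read_camera("top");d=r.read_camera("scene")
crop(c["img"],130,110,490,320,2,"pics/b1.png");crop(d["img"],215,130,475,365,3,"pics/b2.png")
E
```

```text
t: 18.4
ee_pos: [487.2, -188.0, 190.6]
tool_rot: [-0.138, -3.135, 0.003]
wrist_force: [0.4, 0.1, -0.3]
gripper_width: 0.8
dp [-0.0018  0.0002  0.0812] dr [-0.0006 -0.0012 -0.0003] w 0.8 F [ 0.4  0.1 -0.3] t 18.4
dp [0.016  0.0008 0.1633] dr [-0.0006 -0.0012 -0.0003] w 0.8 F [ 0.4  0.1 -0.3] t 18.4
```

View pics/b1.png

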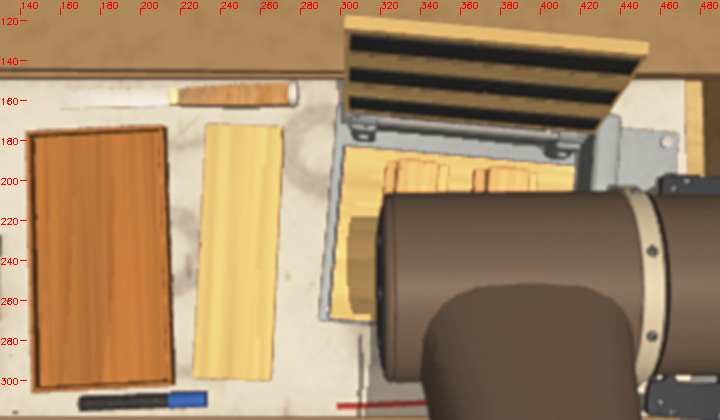

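From the top, both blocks lie on the bed with rear ends at about (335,190) and (382,193), but the arm hides the rest. I'll check the arm's clearance over the plate sweep in the scene view.

```bash
python3 - <<'E'
from h import *
c=r.read_camera("top")
B=np.array([546.3,-9.4]);a=np.radians(-5.1);M=np.array([[np.cos(a),np.sin(a)],[-np.sin(a),np.cos(a)]])
g=lambda x,y:(130+x/2,110+y/2)
for p,z in [((385,162),50),((448,165),50),((474,170),50),((537,170),50)]:print((M@(onz(c,g(*p),z)[:2]-B)).round(1))
d=r.read_camera("scene");cv2.imwrite("pics/b3.png",d["img"])
E
```

```text
[70.5 74.4]
[73.1 12.6]
[ 70.5 -13.3]
[ 76.1 -74.9]
```

View pics/b3.png

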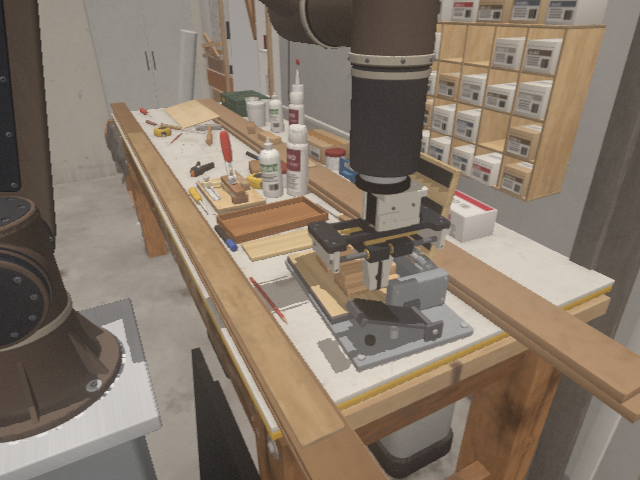

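Both blocks lie fully inside the bed: bed-frame rear edge at about +72 and y spans 13..74 and -13..-75. The arm is well above. Now I'll press the pedal, slightly right of the pad's middle.

```bash
python3 -m inch '[{"grip":-1,"dp":[0,-0.014,0.04],"dr":[0,0,0]},{"grip":-1,"dp":[0,-0.014,0.07],"dr":[0,0,0]},{"grip":-1,"dp":[0,-0.014,0.085],"dr":[0,0,0]},{"grip":-1,"dp":[0.002,-0.014,0.095],"dr":[0,0,0]},{"grip":-1,"dp":[0.004,-0.014,0.105],"dr":[0,0,0]},{"grip":-1,"dp":[0.006,-0.014,0.115],"dr":[0,0,0]},{"grip":-1,"dp":[0.008,-0.014,0.125],"dr":[0,0,0]},{"grip":-1,"dp":[0.01,-0.014,0.135],"dr":[0,0,0]},{"grip":-1,"dp":[0.012,-0.014,0.145],"dr":[0,0,0]},{"grip":-1,"dp":[0.014,-0.014,0.152],"dr":[0,0,0]},{"grip":-1,"dp":[0.016,-0.014,0.158],"dr":[0,0,0]},{"grip":-1,"dp":[0.016,-0.014,0.16],"dr":[0,0,0]}]'
```

```text
t: 20.1
ee_pos: [478.8, -193.1, 111.1]
tool_rot: [-0.133, -3.135, 0.003]
wrist_force: [-3.0, 1.4, 8.9]
gripper_width: 0.1
```

```bash
python3 -m inch '[{"grip":-1,"dp":[0,0,0.003],"dr":[0,0,0]},{"grip":-1,"dp":[0,0,0.005],"dr":[0,0,0]},{"grip":-1,"dp":[0,0,0.005],"dr":[0,0,0]}]'; python3 - <<'E'
from h import *
d=r.read_camera("scene");crop(d["img"],215,130,475,365,3,"pics/b4.png")
E
```

```text
t: 20.48
ee_pos: [478.6, -192.9, 109.1]
tool_rot: [-0.132, -3.134, 0.004]
wrist_force: [-3.8, 0.1, 10.0]
gripper_width: 0.2
```

View pics/b4.png

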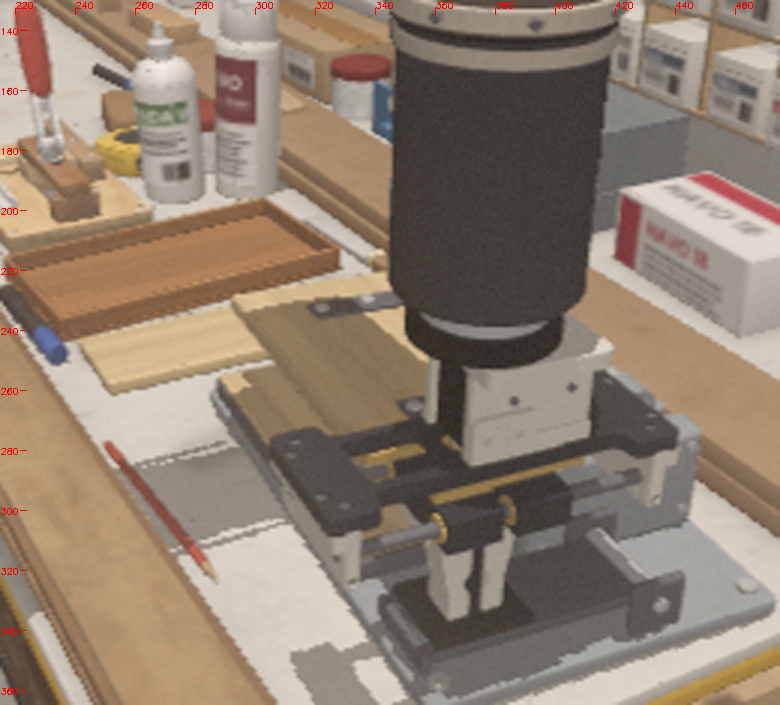

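The plate is down over the bed and the pedal is nearly level. I'll press on until the force shows the stop.

```bash
python3 -m inch '[{"grip":-1,"dp":[0,0,0.002],"dr":[0,0,0]},{"grip":-1,"dp":[0,0,0.004],"dr":[0,0,0]},{"grip":-1,"dp":[0,0,0.004],"dr":[0,0,0]}]'
```

```text
t: 20.9
ee_pos: [478.6, -192.9, 108.3]
tool_rot: [-0.13, -3.134, 0.006]
wrist_force: [-5.9, -0.4, 16.4]
gripper_width: 0.1
```

```bash
python3 -m inch '[{"grip":-1,"dp":[0,0,0.002],"dr":[0,0,0]},{"grip":-1,"dp":[0,0,0.004],"dr":[0,0,0]},{"grip":-1,"dp":[0,0,0.004],"dr":[0,0,0]}]'
```

```text
t: 21.28
ee_pos: [478.6, -192.8, 108.2]
tool_rot: [-0.128, -3.134, 0.007]
wrist_force: [-7.5, 1.8, 25.4]
gripper_width: 0.6
```

```bash
H='see rows'; python3 -m inch '[{"grip":-1,"dp":[0,0,0.003],"dr":[0,0,0]},{"grip":-1,"dp":[0,0,0.003],"dr":[0,0,0]},{"grip":-1,"dp":[0,0,0.003],"dr":[0,0,0]},{"grip":-1,"dp":[0,0,0.003],"dr":[0,0,0]},{"grip":-1,"dp":[0,0,0.003],"dr":[0,0,0]},{"grip":-1,"dp":[0,0,0.003],"dr":[0,0,0]},{"grip":-1,"dp":[0,0,0.003],"dr":[0,0,0]},{"grip":-1,"dp":[0,0,0.003],"dr":[0,0,0]},{"grip":-1,"dp":[0,0,0.003],"dr":[0,0,0]},{"grip":-1,"dp":[0,0,0.003],"dr":[0,0,0]},{"grip":-1,"dp":[0,0,0.003],"dr":[0,0,0]},{"grip":-1,"dp":[0,0,0.003],"dr":[0,0,0]}]'; python3 -m inch '[{"grip":-1,"dp":[0,0,0.003],"dr":[0,0,0]},{"grip":-1,"dp":[0,0,0.003],"dr":[0,0,0]},{"grip":-1,"dp":[0,0,0.003],"dr":[0,0,0]},{"grip":-1,"dp":[0,0,0.003],"dr":[0,0,0]},{"grip":-1,"dp":[0,0,0.003],"dr":[0,0,0]},{"grip":-1,"dp":[0,0,0.003],"dr":[0,0,0]},{"grip":-1,"dp":[0,0,0.003],"dr":[0,0,0]},{"grip":-1,"dp":[0,0,0.003],"dr":[0,0,0]},{"grip":-1,"dp":[0,0,0.003],"dr":[0,0,0]},{"grip":-1,"dp":[0,0,0.003],"dr":[0,0,0]}]'
```

```text
t: 22.78
ee_pos: [478.6, -192.8, 108.3]
tool_rot: [-0.126, -3.134, 0.009]
wrist_force: [-6.5, 1.1, 20.2]
gripper_width: 0.3
t: 24.02
ee_pos: [478.6, -192.7, 108.2]
tool_rot: [-0.124, -3.135, 0.01]
wrist_force: [-6.2, 1.3, 20.5]
gripper_width: 0.2
```

Held at the stop from about 20.7 to 24.0 s. Now let the pedal rise.

```bash
python3 -m inch '[{"grip":-1,"dp":[-0.001,0,-0.01],"dr":[0,0,0]},{"grip":-1,"dp":[-0.003,0,-0.02],"dr":[0,0,0]},{"grip":-1,"dp":[-0.005,0,-0.03],"dr":[0,0,0]},{"grip":-1,"dp":[-0.007,0,-0.04],"dr":[0,0,0]},{"grip":-1,"dp":[-0.01,0,-0.05],"dr":[0,0,0]},{"grip":-1,"dp":[-0.013,0,-0.06],"dr":[0,0,0]},{"grip":-1,"dp":[-0.016,0,-0.07],"dr":[0,0,0]},{"grip":-1,"dp":[-0.018,0,-0.08],"dr":[0,0,0]},{"grip":-1,"dp":[-0.018,0,-0.1],"dr":[0,0,0]},{"grip":-1,"dp":[-0.018,0,-0.15],"dr":[0,0,0]},{"grip":-1,"dp":[-0.018,0,-0.2],"dr":[0,0,0]},{"grip":-1,"dp":[-0.018,0,-0.25],"dr":[0,0,0]}]'; python3 - <<'E'
from h import *
to(440,320,260,-185)
E
```

```text
t: 25.52
ee_pos: [487.5, -192.3, 233.8]
tool_rot: [-0.124, -3.133, 0.009]
wrist_force: [-0.3, -0.0, 0.4]
gripper_width: 0.3
dp [ 0.1759  1.0135 -0.0577] dr [-0.002  -0.0019  0.0026] w 0.3 F [-0.3 -0.   0.4] t 25.525
```

```bash
python3 - <<'E'
from h import *
to(559.3,-54.7,220,-95.1)
E
```

```text
dp [-0.1217  0.2858  0.025 ] dr [-1.000e-04 -3.000e-03 -4.968e-01] w 0.3 F [-0.3 -0.   0.4] t 25.525
```

```bash
python3 -m inch '[{"grip":-1,"dp":[-0.02,0.08,0],"dr":[0,0,-0.06]},{"grip":0.6,"dp":[-0.04,0.16,0],"dr":[0,0,-0.12]},{"grip":0.6,"dp":[-0.08,0.24,0],"dr":[0,-0.001,-0.18]},{"grip":0.6,"dp":[-0.12,0.286,0],"dr":[0,-0.001,-0.24]},{"grip":0.6,"dp":[-0.1217,0.2858,0.01],"dr":[0,-0.002,-0.3]},{"grip":0.6,"dp":[-0.1217,0.2858,0.025],"dr":[0,-0.002,-0.36]},{"grip":0.6,"dp":[-0.1217,0.2858,0.025],"dr":[0,-0.003,-0.42]},{"grip":0.6,"dp":[-0.1217,0.2858,0.025],"dr":[0,-0.003,-0.497]},{"grip":0.6,"dp":[-0.1217,0.2858,0.025],"dr":[0,-0.003,-0.497]},{"grip":0.6,"dp":[-0.1217,0.2858,0.025],"dr":[0,-0.003,-0.497]},{"grip":0.6,"dp":[-0.1217,0.2858,0.025],"dr":[0,-0.003,-0.497]}]'; python3 - <<'E'
from h import *
to(559.3,-54.7,120,-95.1)
c=r.read_camera("top");d=r.read_camera("scene")
o=np.full((450,780,3),0,np.uint8)
crop(c["img"],130,110,320,320,2,"pics/x1.png");crop(d["img"],270,140,470,340,2,"pics/x2.png")
a,b=cv2.imread("pics/x1.png"),cv2.imread("pics/x2.png");o[:a.shape[0],:a.shape[1]]=a;o[:b.shape[0],380:380+b.shape[1]]=b
cv2.imwrite("pics/c1.png",o)
E
```

```text
t: 26.9
ee_pos: [559.0, -54.6, 219.9]
tool_rot: [2.119, -2.319, -0.001]
wrist_force: [0.9, -0.4, -0.3]
gripper_width: 70.6
dp [ 0.0002 -0.0007  0.1998] dr [ 0.0002 -0.     -0.0003] w 70.6 F [ 0.9 -0.4 -0.3] t 26.9
```

View pics/c1.png

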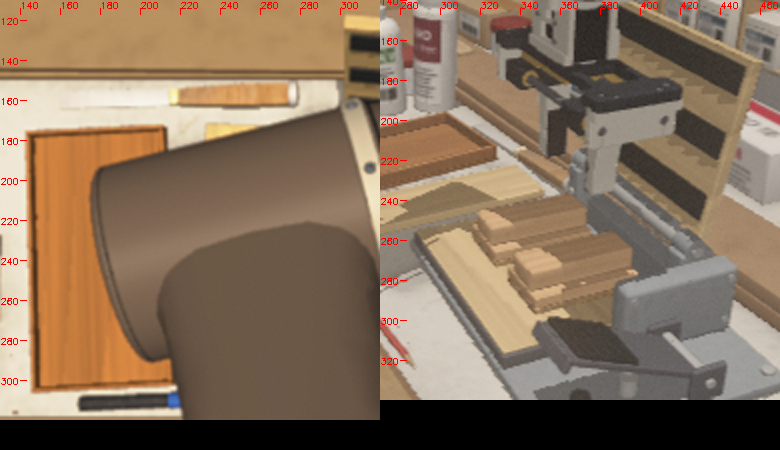

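Both blocks are still flat and side by side, the pedal is up with the plate open, and the tray has not moved. 13 pictures viewed. Now grasp the right block's rib.

```bash
python3 -m inch '[{"grip":0.6,"dp":[0,0,0.06],"dr":[0,0,0]},{"grip":0.6,"dp":[0,0,0.12],"dr":[0,0,0]},{"grip":0.6,"dp":[0,0,0.17],"dr":[0,0,0]},{"grip":0.6,"dp":[0,0,0.19],"dr":[0,0,0]},{"grip":0.6,"dp":[0,0,0.199],"dr":[0,0,0]},{"grip":0.3,"dp":[0,0,0.199],"dr":[0,0,0]},{"grip":0.1,"dp":[0,0,0.199],"dr":[0,0,0]},{"grip":-0.2,"dp":[0,0,0.199],"dr":[0,0,0]},{"grip":-1,"dp":[0,0,0.199],"dr":[0,0,0]},{"grip":-1,"dp":[0,0,0.199],"dr":[0,0,0]},{"grip":-1,"dp":[0,0,0.199],"dr":[0,0,0]}]';  python3 - <<'E'
from h import *
to(494,341.5,160,-177.3);to(559.3,-54.7,165,-95.1)
E
```

```text
t: 28.38
ee_pos: [559.3, -54.7, 121.0]
tool_rot: [-2.12, 2.318, -0.001]
wrist_force: [-1.4, -0.4, 5.1]
gripper_width: 40.0
dp [-0.7775  0.2007 -0.0783] dr [-1.000e-04  0.000e+00  4.566e-01] w 40.0 F [-1.4 -0.4  5.1] t 28.375
dp [ 0.0001  0.     -0.088 ] dr [-0.0001 -0.0001 -0.0001] w 40.0 F [-1.4 -0.4  5.1] t 28.375
```

```bash
python3 -m inch '[{"grip":-1,"dp":[0,0,-0.04],"dr":[0,0,0]},{"grip":-1,"dp":[0,0,-0.09],"dr":[0,0,0]},{"grip":-1,"dp":[-0.08,0.02,-0.09],"dr":[0,0,0.04]},{"grip":-1,"dp":[-0.16,0.04,-0.09],"dr":[0,0,0.09]},{"grip":-1,"dp":[-0.24,0.06,-0.09],"dr":[0,0,0.14]},{"grip":-1,"dp":[-0.32,0.08,-0.09],"dr":[0,0,0.19]},{"grip":-1,"dp":[-0.4,0.1,-0.09],"dr":[0,0,0.24]},{"grip":-1,"dp":[-0.48,0.12,-0.09],"dr":[0,0,0.29]},{"grip":-1,"dp":[-0.56,0.14,-0.09],"dr":[0,0,0.34]},{"grip":-1,"dp":[-0.64,0.16,-0.09],"dr":[0,0,0.39]},{"grip":-1,"dp":[-0.71,0.18,-0.09],"dr":[0,0,0.43]},{"grip":-1,"dp":[-0.7775,0.2,-0.09],"dr":[0,0,0.4566]}]';  python3 - <<'E'
from h import *
to(489.5,341,130,-177.3)
d=r.read_camera("scene")["img"];s=cv2.imread("pics/scene0.png");c=r.read_camera("top")["img"];t=cv2.imread("pics/top0.png")
cv2.imwrite("pics/c2s.png",d);cv2.imwrite("pics/c2t.png",c)
crop(c,130,140,330,320,2,"pics/x1.png");crop(d,200,170,360,290,2,"pics/x2.png")
a,b=cv2.imread("pics/x1.png"),cv2.imread("pics/x2.png");o=np.zeros((400,780,3),np.uint8);o[:a.shape[0],:a.shape[1]]=a;o[:b.shape[0],420:420+b.shape[1]]=b;cv2.imwrite("pics/c2.png",o)
for n,A,B,(x0,y0,x1,y1) in [("topL",c,t,(138,165,160,312)),("scn left",d,s,(205,205,240,245))]:
    print(n,np.abs(A[y0:y1,x0:x1].astype(int)-B[y0:y1,x0:x1]).mean().round(2))
E
```

```text
t: 29.88
ee_pos: [493.7, 342.6, 165.3]
tool_rot: [0.069, -3.14, 0.001]
wrist_force: [0.8, -0.5, -1.7]
gripper_width: 39.7
dp [ 0.0085 -0.0028  0.0707] dr [-0.0002 -0.0001 -0.0011] w 39.7 F [ 0.8 -0.5 -1.7] t 29.875
topL 64.53
scn left 17.5
```

View pics/c2.png

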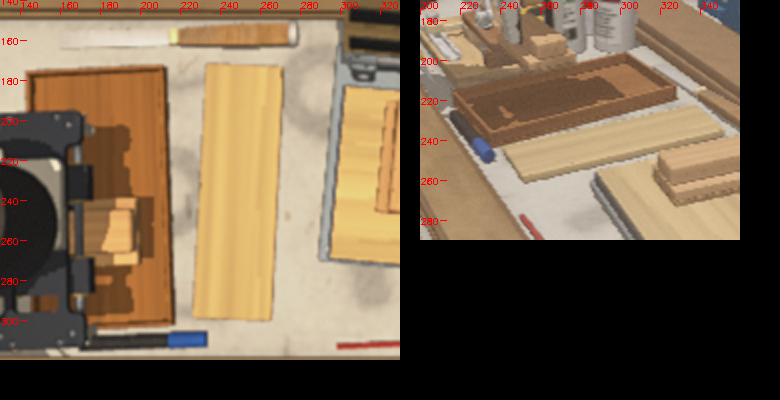

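The tray is where it was, with corners at about (143,176), (213,173) and (217,301), and the block is level in the gripper. Lower and release.

```bash
python3 -m inch '[{"grip":-1,"dp":[0.0085,-0.003,0.03],"dr":[0,0,-0.001]},{"grip":-1,"dp":[0.0085,-0.003,0.06],"dr":[0,0,-0.001]},{"grip":-1,"dp":[0.0085,-0.003,0.09],"dr":[0,0,-0.001]},{"grip":-1,"dp":[0.0085,-0.003,0.11],"dr":[0,0,-0.001]},{"grip":-1,"dp":[0.0085,-0.003,0.125],"dr":[0,0,-0.001]},{"grip":-1,"dp":[0.0085,-0.003,0.135],"dr":[0,0,-0.001]},{"grip":-1,"dp":[0.0085,-0.003,0.14],"dr":[0,0,-0.001]},{"grip":-1,"dp":[0.0085,-0.003,0.142],"dr":[0,0,-0.001]},{"grip":-1,"dp":[0.0085,-0.003,0.142],"dr":[0,0,-0.001]}]'
```

```text
t: 31.1
ee_pos: [489.7, 342.8, 94.6]
tool_rot: [-0.08, 3.14, 0.001]
wrist_force: [-0.7, 0.1, -0.7]
gripper_width: 40.2
```

```bash
python3 -m inch '[{"grip":-1,"dp":[0,0,0.002],"dr":[0,0,0]},{"grip":-1,"dp":[0,0,0.002],"dr":[0,0,0]},{"grip":0,"dp":[0,0,0],"dr":[0,0,0]},{"grip":0.3,"dp":[0,0,0],"dr":[0,0,0]},{"grip":0.3,"dp":[0,0,0],"dr":[0,0,0]},{"grip":0.3,"dp":[0,0,-0.05],"dr":[0,0,0]},{"grip":0.3,"dp":[0,0,-0.11],"dr":[0,0,0]},{"grip":0.6,"dp":[0,0,-0.2],"dr":[0,0,0]},{"grip":0.6,"dp":[0,0,-0.25],"dr":[0,0,0]},{"grip":0.6,"dp":[0,0,-0.25],"dr":[0,0,0]}]';python3 - <<'E'
from h import *
to(567.1,32.4,220,-95.1)
E
```

```text
t: 32.35
ee_pos: [490.3, 343.6, 222.0]
tool_rot: [-0.08, 3.137, 0.006]
wrist_force: [0.7, -0.2, -0.1]
gripper_width: 70.2
dp [-0.1215 -0.6294  0.0022] dr [ 1.000e-04  1.900e-03 -4.554e-01] w 70.2 F [ 0.7 -0.2 -0.1] t 32.35
```

```bash
python3 -m inch '[{"grip":0.6,"dp":[-0.02,-0.1,0],"dr":[0,0,-0.05]},{"grip":0.6,"dp":[-0.04,-0.2,0],"dr":[0,0,-0.1]},{"grip":0.6,"dp":[-0.06,-0.3,0],"dr":[0,0,-0.15]},{"grip":0.6,"dp":[-0.08,-0.4,0],"dr":[0,0,-0.2]},{"grip":0.6,"dp":[-0.1,-0.5,0],"dr":[0,0.001,-0.26]},{"grip":0.6,"dp":[-0.11,-0.58,0.002],"dr":[0,0.001,-0.32]},{"grip":0.6,"dp":[-0.1215,-0.6294,0.002],"dr":[0,0.002,-0.38]},{"grip":0.6,"dp":[-0.1215,-0.6294,0.002],"dr":[0,0.002,-0.44]},{"grip":0.6,"dp":[-0.1215,-0.6294,0.002],"dr":[0,0.002,-0.4554]},{"grip":0.6,"dp":[-0.1215,-0.6294,0.002],"dr":[0,0.002,-0.4554]},{"grip":0.6,"dp":[-0.1215,-0.6294,0.002],"dr":[0,0.002,-0.4554]}]';python3 - <<'E'
from h import *
to(567.1,32.4,120.5,-95.1)
E
```

```text
t: 33.72
ee_pos: [566.8, 32.4, 219.6]
tool_rot: [2.118, -2.319, -0.001]
wrist_force: [-1.1, 0.6, -0.4]
gripper_width: 70.3
dp [-0.0002 -0.0008  0.1981] dr [ 0.0004 -0.0001 -0.0004] w 70.3 F [-1.1  0.6 -0.4] t 33.725
```

```bash
python3 -m inch '[{"grip":0.6,"dp":[0,0,0.06],"dr":[0,0,0]},{"grip":0.6,"dp":[0,0,0.12],"dr":[0,0,0]},{"grip":0.6,"dp":[0,0,0.17],"dr":[0,0,0]},{"grip":0.6,"dp":[0,0,0.19],"dr":[0,0,0]},{"grip":0.6,"dp":[0,0,0.197],"dr":[0,0,0]},{"grip":0.3,"dp":[0,0,0.197],"dr":[0,0,0]},{"grip":0.1,"dp":[0,0,0.197],"dr":[0,0,0]},{"grip":-0.2,"dp":[0,0,0.197],"dr":[0,0,0]},{"grip":-1,"dp":[0,0,0.197],"dr":[0,0,0]},{"grip":-1,"dp":[0,0,0.197],"dr":[0,0,0]},{"grip":-1,"dp":[0,0,0.197],"dr":[0,0,0]}]';  python3 - <<'E'
from h import *
to(573.4,344,166,-177.3)
E
```

```text
t: 35.1
ee_pos: [566.9, 32.4, 121.6]
tool_rot: [2.119, -2.319, -0.0]
wrist_force: [-1.8, -0.3, 6.2]
gripper_width: 39.5
dp [-0.6219  0.0433 -0.089 ] dr [ 1.000e-04 -2.000e-04  4.563e-01] w 39.5 F [-1.8 -0.3  6.2] t 35.1
```

```bash
python3 -m inch '[{"grip":-1,"dp":[0,0,-0.04],"dr":[0,0,0]},{"grip":-1,"dp":[0,0,-0.09],"dr":[0,0,0]},{"grip":-1,"dp":[-0.06,0,-0.09],"dr":[0,0,0.04]},{"grip":-1,"dp":[-0.12,0.01,-0.09],"dr":[0,0,0.09]},{"grip":-1,"dp":[-0.19,0.01,-0.09],"dr":[0,0,0.14]},{"grip":-1,"dp":[-0.26,0.02,-0.09],"dr":[0,0,0.19]},{"grip":-1,"dp":[-0.33,0.02,-0.09],"dr":[0,0,0.24]},{"grip":-1,"dp":[-0.4,0.03,-0.09],"dr":[0,0,0.29]},{"grip":-1,"dp":[-0.47,0.03,-0.09],"dr":[0,0,0.34]},{"grip":-1,"dp":[-0.53,0.04,-0.09],"dr":[0,0,0.39]},{"grip":-1,"dp":[-0.58,0.04,-0.09],"dr":[0,0,0.43]},{"grip":-1,"dp":[-0.622,0.043,-0.09],"dr":[0,0,0.4563]}]';  python3 - <<'E'
from h import *
to(573.4,344,95,-177.3)
d=r.read_camera("scene")["img"];c=r.read_camera("top")["img"]
cv2.imwrite("pics/d2s.png",d);cv2.imwrite("pics/d2t.png",c)
crop(c,130,140,330,320,2,"pics/x1.png");crop(d,200,150,380,290,2,"pics/x2.png")
a,b=cv2.imread("pics/x1.png"),cv2.imread("pics/x2.png");o=np.zeros((400,790,3),np.uint8);o[:a.shape[0],:a.shape[1]]=a;o[:b.shape[0],420:420+b.shape[1]]=b;cv2.imwrite("pics/d2.png",o)
E
```

```text
t: 36.6
ee_pos: [573.2, 345.0, 165.7]
tool_rot: [0.069, -3.139, 0.001]
wrist_force: [0.3, -1.4, -2.2]
gripper_width: 39.8
dp [-0.0005 -0.0019  0.1414] dr [-0.0002 -0.0005 -0.001 ] w 39.8 F [ 0.3 -1.4 -2.2] t 36.6
```

View pics/d2.png

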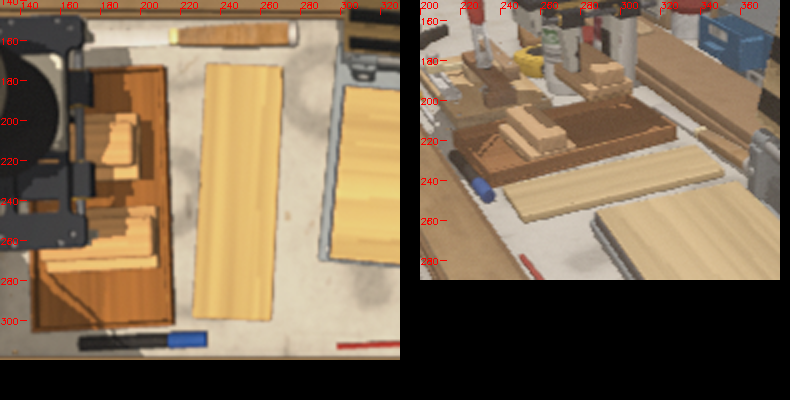

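The first block lies flat in the tray and the tray has not moved. Lower the second and release (15 pictures viewed).

```bash
python3 -m inch '[{"grip":-1,"dp":[0,-0.002,0.03],"dr":[0,0,-0.001]},{"grip":-1,"dp":[0,-0.002,0.06],"dr":[0,0,-0.001]},{"grip":-1,"dp":[0,-0.002,0.09],"dr":[0,0,-0.001]},{"grip":-1,"dp":[0,-0.002,0.11],"dr":[0,0,-0.001]},{"grip":-1,"dp":[0,-0.002,0.125],"dr":[0,0,-0.001]},{"grip":-1,"dp":[0,-0.002,0.135],"dr":[0,0,-0.001]},{"grip":-1,"dp":[0,-0.002,0.14],"dr":[0,0,-0.001]},{"grip":-1,"dp":[0,-0.002,0.142],"dr":[0,0,-0.001]},{"grip":-1,"dp":[0,-0.002,0.142],"dr":[0,0,-0.001]}]'
```

```text
t: 37.83
ee_pos: [573.3, 345.0, 94.9]
tool_rot: [0.079, -3.14, 0.0]
wrist_force: [-0.3, -0.5, -1.0]
gripper_width: 39.8
```

```bash
python3 -m inch '[{"grip":-1,"dp":[0,0,0.002],"dr":[0,0,0]},{"grip":-1,"dp":[0,0,0.002],"dr":[0,0,0]},{"grip":0,"dp":[0,0,0],"dr":[0,0,0]},{"grip":0.3,"dp":[0,0,0],"dr":[0,0,0]},{"grip":0.3,"dp":[0,0,0],"dr":[0,0,0]},{"grip":0.3,"dp":[0,0,-0.05],"dr":[0,0,0]},{"grip":0.3,"dp":[0,0,-0.11],"dr":[0,0,0]},{"grip":0.6,"dp":[0,0,-0.2],"dr":[0,0,0]},{"grip":0.6,"dp":[0,0,-0.3],"dr":[0,0,0]},{"grip":0.6,"dp":[0,0,-0.35],"dr":[0,0,0]}]'; python3 - <<'E'
from h import *
to(500,-150,280,-177.3)
E
```

```text
t: 39.08
ee_pos: [574.2, 345.4, 273.3]
tool_rot: [-0.079, 3.138, 0.004]
wrist_force: [-0.1, 1.1, -0.2]
gripper_width: 69.8
dp [ 0.1979 -0.9821 -0.0162] dr [0.0007 0.0008 0.001 ] w 69.8 F [-0.1  1.1 -0.2] t 39.075
```

Move clear to the right for a final look.

```bash
python3 -m inch '[{"grip":0.6,"dp":[0.02,-0.1,-0.02],"dr":[0,0,0]},{"grip":0.6,"dp":[0.05,-0.2,-0.02],"dr":[0,0,0]},{"grip":0.6,"dp":[0.08,-0.32,-0.02],"dr":[0,0,0]},{"grip":0.6,"dp":[0.1,-0.44,-0.02],"dr":[0,0,0]},{"grip":0.6,"dp":[0.13,-0.56,-0.02],"dr":[0,0,0]},{"grip":0.6,"dp":[0.15,-0.68,-0.02],"dr":[0,0,0]},{"grip":0.6,"dp":[0.18,-0.8,-0.02],"dr":[0,0,0]},{"grip":0.6,"dp":[0.198,-0.9,-0.02],"dr":[0,0,0]},{"grip":0.6,"dp":[0.198,-0.98,-0.02],"dr":[0,0,0]},{"grip":0.6,"dp":[0.198,-0.98,-0.02],"dr":[0,0,0]},{"grip":0.6,"dp":[0.198,-0.98,-0.02],"dr":[0,0,0]}]'; python3 - <<'E'
from h import *
d=r.read_camera("scene")["img"];c=r.read_camera("top")["img"]
crop(c,130,140,330,320,2,"pics/x1.png");crop(d,200,150,380,290,2,"pics/x2.png")
a,b=cv2.imread("pics/x1.png"),cv2.imread("pics/x2.png");o=np.zeros((400,790,3),np.uint8);o[:a.shape[0],:a.shape[1]]=a;o[:b.shape[0],420:420+b.shape[1]]=b;cv2.imwrite("pics/e.png",o)
E
```

```text
t: 40.45
ee_pos: [499.8, -148.9, 281.8]
tool_rot: [-0.078, 3.138, 0.004]
wrist_force: [-0.1, 0.6, -0.6]
gripper_width: 70.3
```

View pics/e.png

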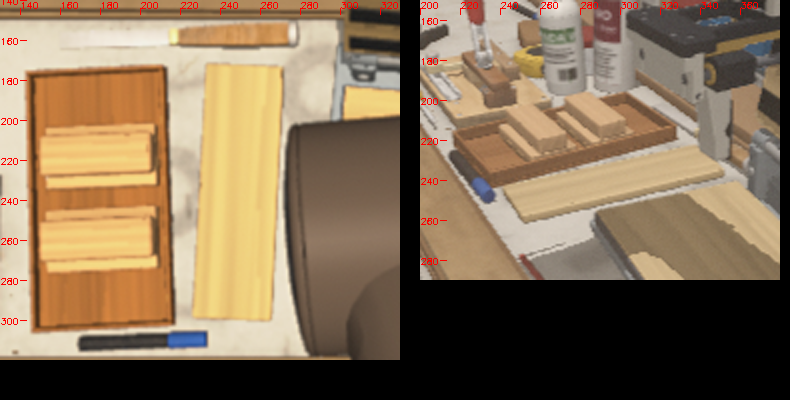

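Both blocks lie flat on their soles, side by side inside the tray, at about (180,216) and (180,259). The marker and chisel are unmoved. Handing in.

```bash
python3 -c "
from workcell import r
print(r.finish_job())"
```

```text
the job is handed in; nothing more can be done
None
```

The job is done and handed in at about 40 s of robot time. Only two blocks were on the board this time.

- **Into the press:** I stood each block on the press bed and pushed it over onto its sole. Both lay wholly on the bed, side by side with about 26 mm between them.
- **Pressing:** I pushed the pedal down until the fingers stopped moving and the force rose to 20–25 N, with the plate seen closed on the way down. I held it there for about 3.3 s, then let it rise; the next picture showed the plate open and the pedal up.
- **Into the tray:** I lifted each block by its rib and laid it across the tray.

**Last checks:** The final picture shows both blocks flat on their soles, side by side inside the rim. The tray, chisel and marker pen had not visibly moved, and the arm was clear.

**What disagreed:**
- Triangulated block and board heights were 4–9 mm off the stated ones. I used the stated heights, and contact forces when setting the blocks down bore them out.
- A rough automatic picture comparison to see whether the tray had moved gave large differences, because the arm was in view. I judged the tray by eye instead.
- I saw no sign of the tray being knocked or of the grip slipping.

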